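# Draw a worn die out of its press bolster with the puller rod

### The arm

A 7-joint arm with a two-finger parallel gripper is mounted at the origin on a cart in front of the work surface, level with it; the furniture and walls round the work are solid. World frame = base frame: x ahead of the robot, y to its left, z up, the work surface at z = 0. Lengths are in m, angles in degrees, forces in N, time in s.
With the tool pointing down it reaches from about 0.425 to 0.875 m from the base axis. Payload 9.9 kg.
Tool frame: the origin (TCP) lies midway between the tips of the shut fingers; the grasp point (between the pads) lies grasp_offset behind it (grasp_offset is the distance from the TCP to the grasp point, in m); z points along the fingers, y is the line along which they close (so a half turn about z gives the same grasp; the last joint's range is limited). The gripper opens to 85 mm and grips with 20 to 120 N. Pads are 22 mm wide; open, the fingers measure 114 mm over their backs; the gripper's body (76 mm by 85 mm) begins 54 mm behind the grasp point. The pads swing forward as they close: fully open they stand 13 mm farther back than shut.
Start: joints at [-79.515, 32.985, 1.427, 82.34, -0.859, 64.687, -3.237], TCP at [0.178, 0.651, 0.231] pointing down, gripper open.
Joint ranges: [-157.87, 157.87], [-19.46, 123.44], [-87.15, 90], [11.01, 140.99], [-62.26, 242.26], [9.8, 113.94], [-161.44, 161.44]. Speed limits (degrees/s): [127.2, 127.2, 172.46, 172.46, 180, 180, 180].

### API

Orientations are given as [roll, pitch, yaw] about the fixed x, y, z axes, in that order (R = Rz(yaw) Ry(pitch) Rx(roll)).
In Python, from rig import sense, read_camera, sign_off, outline_of, grasp_offset gives the robot as it stands. The module is installed in compiled form; this text tells all that it offers.
- The arm moves only by the tool servo_tool, never from a script. Its argument "moves" is a list of rows, each a list of 4 numbers: the shift along the tool's x, y, z in cm, then the turn about the tool's z in degrees. A call has 1 to 20 rows; each row shifts and turns the commanded pose from where the row before left it, along the tool's axes as they then stand; what a row does not reach is not made up. A row lasts 1/10 s, in which the tool goes at most 50 mm and 8.59 degrees, less where a joint would pass 70% of its speed; a pose out of reach is approached as far as the arm can. A call is refused whole if a number of a shift passes 5 or a number of a turn 8.59, either way. A call with a gripper value outside its range is refused whole. "fingers" is the opening, from 0 (shut) to 1 (fully open), set as the call begins (left out, the last holds). The fingers move at their own pace and stop on an object; "grip_force" is the grip in N (left out, the last holds). Time passes only in rows, so rows that do not move let the fingers close. It gives the time, the measured TCP pose, the force, the opening and the grip force at its end, in the units of the state.
- sense(): the state, without advancing time (a new reading comes with each control period).
- read_camera(name): name is "side" or "top" or "wrist"; returns a dict with "frame" (480x640x3 uint8, blue, green, red), "z_map" (480x640 float32, m along the optical axis (not along the pixel's ray), 0 where there is no reading), "fovy" (degrees; the focal length in pixels is half the picture's height over the tangent of half this angle, whatever the lens; pixels are square), "cx", "cy" (the principal point, pixels), "origin" and "orientation" of the camera in the world. Camera axes: x right, y up, looking along -z (the intrinsics and any distortion apply to the point x, -y, -z); pixel columns grow to the right and rows downward; lengths in m; the calibration is good to about 2 mm. A picture is of the moment at which its call begins.
- sign_off(): hands the job in; it is judged then, once.
Trained networks look in a picture, given as the dict that the camera call returned (one of the last four; its "shot" number tells which), for a name from the list of things; names that differ only in an ending like _2 or _b are one class to them, and where a whole thing is asked for, a point or a joint stands for the part that bears it (a point fixed in the world has none). Each returns a list of dicts, best first, with "p" (0 to 1); they miss things now and then, are a little off and sometimes report something else, mostly with a low value. They report only what shows in the picture. A call takes as long as a camera call. They do not tell look-alikes from the thing itself.
- outline_of(picture, thing): "mask" (480x640 bool, what is visible of it) and "at" ([row, column] in pixels, amid what is visible of it).
The state is a dict: "clock": time; "joint_pos": joint angles; "joint_velocities": joint speeds; "joint_torque": joint torques, N m; "ee_pos": TCP position; "eef_rot": TCP orientation; "wrist_force": force on the tool from outside, world axes, zero at the start; "wrist_torque": the same for the moment, N m; "grip_width": finger opening in m; "grasp_force": force on a finger pad.
Only numpy, scipy, OpenCV 4.12 (cv2) and the standard library are available. Lean on these libraries where they do the work, as an engineer would, in place of code of your own. Each camera call takes 0.05 s, during which the arm holds its last target. There are 200 camera calls.

### The job

The steel die in the press bolster is worn and has to come out: it sits flush, so take the puller rod from the blue die stand, screw it clockwise into the die's tapped hole until its shoulder is snug on the die, and draw the die straight up out of the bore. Then stand the die, with the puller still screwed in, right down in the empty pocket of the blue stand. Go gently: never press, twist or pull the die hard against the bolster or the stand, and leave the other things on the bench alone.

Things in the scene. Friction and masses are not known exactly. Their poses are not given: they have to be found in the camera images.
- puller: Steel puller rod with a dark hexagon handle. Origin: centre of its shoulder's underside, z up the rod. Handle 20 across flats, 44 to 80 above the origin (flats face its x axis and every 60 deg); red line on top and red dots on the shoulder lie along x. Shoulder 30 dia x 5. Below: two thread ribs, 21 dia, lowest at -12; 13 mm pilot, tapered, to -20. Hangs by its shoulder in the stand. 0.25 kg.
- die: Dark steel die, 40 dia x 36, flush in the bolster, 0.25 kg. Origin: centre of underside, top face +36. Tapped hole 22 deep: right-hand two-start thread, lead 18. Two red dots on its face, 0.3 rad anticlockwise from its +x and -x: with the puller's dots over them the puller rests 3 to 5 mm high and needs 1.7 to 2.2 rad clockwise (up to 5 elsewhere), sinking as it turns; then torque rises.
- bolster: Steel press bolster, 124 x 84 x 48, fixed to the bench. Origin: centre of its underside. Bore 42 dia, 36 deep, 1 mm free round the die. A tang in its floor keeps the die from turning (about 5 deg of play). Three spring balls catch in a groove round the die: about 10 N besides the weight to pull it off them in the first 5 mm, then some drag. Snug: 0.1 to 0.2 Nm; hard: over 0.3 Nm.
- bolster_bore (a point): Centre of the bore's mouth, level with the bolster's top, 48 above the bench; z up along the bore.
- die_stand: Blue die stand, block 56 x 136 x 28 on a 66 x 146 foot, fixed. Origin: centre of its underside. Along its y: hole for the puller at -46 (24 dia, 21 deep), empty pocket at -2, a bright spare die fixed at +44, standing 15 proud.
- stand_pocket (a point): Centre of the floor of the stand's empty pocket: 43.5 dia, 21 deep, floor 7 above the bench; a seated die stands 15 proud of the stand.
- loupe: Black eye loupe, 37 dia x 32, a bystander; origin: centre of its underside.
- driver_blue: Small screwdriver with a blue collar, 114 long, lying, a bystander.
- driver_gold: Small screwdriver with a yellow collar, 110 long, lying, a bystander.
- parts_dish: Open white parts box, 50 x 70 x 22, a bystander.
- movement_holder: Small grey movement holder, 34 x 61 x 10, a bystander.
- oil_bottle: Small bottle with a red cap, 29 dia x 61 high, a bystander.
- pliers: Pliers, 63 x 114 x 10, lying, a bystander.
There are look-alikes about, which are no part of the job. Several things have the shape of the bolster; the one meant has the colours described above.

How it is judged (in metres and radians):
On the way, in this order (a step that is already met when the one before it is completed fails the run):
1. the puller is screwed home and snug: its shoulder within 1 mm of the die's face and clamped on it with over 15 N while the die still sits in the bore (z of puller in the frame of die below 0.037 m and horizontal distance between puller and die below 0.003 m and angle between the z axis of puller and the z axis of die, either way round below 0.06 rad and z of die in the frame of bolster below 0.016 m and contact force between puller and die above 15 N), for 0.2 s.
2. the die is drawn right out of the bore on the puller (z of die in the frame of bolster above 0.05 m and z of puller in the frame of die below 0.0385 m and angle between the z axis of puller and the z axis of die, either way round below 0.08 rad), for 0.1 s.
At the end, for the whole second after the job is handed in: The die stands in the stand's empty pocket: underside within 2 mm of the pocket's floor and 4 mm of its centre, upright within 0.08 rad, at rest, with the puller still screwed in it (shoulder within 2.5 mm of the die's face) (z of die in the frame of stand_pocket below 0.002 m and horizontal distance between die and stand_pocket below 0.004 m and angle between die's own z axis and vertical below 0.08 rad and z of puller in the frame of die below 0.0385 m and angle between the z axis of puller and the z axis of die, either way round below 0.08 rad and linear speed of die below 0.02 m/s); the robot touches nothing.
It fails at once if the die is forced against the bolster with more than 40 N (contact force between die and bolster above 40 N).
It fails at once if the die is set down on the stand with more than 40 N (contact force between die and die_stand above 40 N).
It fails at once if a bystander is moved by more than 20 mm (distance of any of loupe, driver_blue, driver_gold, parts_dish, movement_holder, oil_bottle, pliers from where it was at the start of the episode above 0.02 m).
It also fails if it takes over 72 s, if anything falls off the work surface, if the arm or the gripper's body presses on something with over 40 N, if the wrist force passes 120 N, or if a joint passes its speed limit or range.

## Working session

There is one attempt and no reset: what is moved stays moved. The work goes in short steps, Python scripts to look and compute and a tool call to move; the robot and the scene stay as the last step left them, time stands still between calls to the robot, and variables do not carry over. Pictures are saved under pics/ and viewed, at most 10 in all, crops included, and the job is handed in when it is done.

Besides the shell and the picture viewer there is one more tool, called after "Request:" by a JSON object that holds its "api" and its "payload". servo_tool: Moves the arm, as the interface text tells. Its arguments: {"type":"object","properties":{"moves":{"type":"array"},"fingers":{"type":"number"},"grip_force":{"type":"number"}},"required":["moves"]}

```bash
mkdir -p pics; cat > h.py <<'E'
import numpy as np, cv2
from rig import *
from scipy.spatial.transform import Rotation as R
def rot(o):
    o=np.array(o,float)
    if o.shape==(3,3): return o
    if o.size==4: return None
    return R.from_euler('xyz',o,degrees=True).as_matrix()
def cloud(p):
    f=240/np.tan(np.radians(p['fovy']/2)); z=p['z_map']
    v,u=np.mgrid[0:480,0:640]
    c=np.stack([(u-p['cx'])/f*z,-(v-p['cy'])/f*z,-z],-1)
    w=c@rot(p['orientation']).T+np.array(p['origin']); w[z==0]=np.nan
    return w
def proj(p,w):
    f=240/np.tan(np.radians(p['fovy']/2))
    c=(np.array(w)-np.array(p['origin']))@rot(p['orientation'])
    return np.stack([p['cx']+f*c[...,0]/-c[...,2],p['cy']-f*c[...,1]/-c[...,2]],-1)
E
python3 - <<'E'
from h import *
print(sense(),grasp_offset)
ps=[read_camera(n) for n in('top','side','wrist')]
for n,p in zip(('top','side','wrist'),ps):
    print(n,{k:v for k,v in p.items() if k not in('frame','z_map')})
    cv2.imwrite(f'pics/{n}0.png',p['frame'])
    np.savez(f'{n}0.npz',**{k:v for k,v in p.items()})
    w=cloud(p)
    if n=='wrist':continue
    for t in('puller','die','bolster','die_stand'):
        for o in outline_of(p,t)[:4]:
            m=o['mask']; print(t,round(o['p'],2),np.round(o['at']),m.sum(),np.round(np.nanmedian(w[m],0),3))
cv2.imwrite('pics/a.png',cv2.resize(np.vstack([ps[0]['frame'],ps[1]['frame']]),(448,600)) if 0 else ps[0]['frame'])
E
```

```text
{'clock': 0.0, 'joint_pos': array([-79.51386297,  33.03259007,   1.42126889,  82.38695759,
        -0.8590474 ,  64.68705692,  -3.23845119]), 'joint_velocities': array([ 0.00942216, -0.08965861,  0.00327674, -0.05309862, -0.00939145,
       -0.15941513,  0.12423562]), 'joint_torque': array([-4.18454347e-04, -7.65786266e+01,  2.25045115e+00, -2.85970670e+01,
        1.53188850e-02,  1.28102512e-02,  9.81099788e-06]), 'ee_pos': array([0.17782621, 0.65067506, 0.2304394 ]), 'eef_rot': array([-1.79904023e+02,  4.18452194e-03,  1.64715188e+02]), 'wrist_force': array([-0.48668048,  0.75799149,  0.68558444]), 'wrist_torque': array([0.01952679, 0.01687293, 0.0171643 ]), 'grasp_force': 0.0, 'grip_width': 0.08552408958086317} 0.0187
top {'fovy': 47.1342144098147, 'cx': 323.14261636848227, 'cy': 239.8300071714542, 'origin': array([ 0.34097645, -0.23176246,  1.23928514]), 'orientation': array([  7.67852727,   0.11129645, -89.49803857]), 'shot': 1}
puller 0.51 [256. 172.] 205 [0.465 0.094 0.084]
puller 0.24 [208. 181.] 181 [0.572 0.093 0.036]
die 0.58 [251. 382.] 256 [ 0.478 -0.354  0.048]
bolster 0.83 [262. 376.] 1910 [ 0.474 -0.352  0.048]
bolster 0.59 [249. 489.] 2371 [ 0.489 -0.592  0.047]
die_stand 0.61 [258. 152.] 1641 [0.454 0.152 0.028]
side {'fovy': 47.09544017242659, 'cx': 310.8273060029973, 'cy': 235.05133446827767, 'origin': array([0.55177997, 0.88994412, 0.583202  ]), 'orientation': array([ 64.87636972,   0.7512433 , 178.04600332]), 'shot': 2}
puller 0.66 [312. 349.] 469 [0.467 0.108 0.072]
die 0.62 [217. 325.] 65 [ 0.479 -0.357  0.045]
bolster 0.76 [227. 329.] 1582 [ 0.482 -0.323  0.031]
bolster 0.67 [193. 316.] 1123 [ 0.493 -0.565  0.032]
die_stand 0.58 [353. 356.] 2151 [0.463 0.176 0.026]
wrist {'fovy': 67.3515274775264, 'cx': 320.05518237522074, 'cy': 236.559691076921, 'origin': array([0.10539758, 0.67101642, 0.37308073]), 'orientation': array([-16.95593394,   0.09736242,  74.74137142]), 'shot': 3}
```

View pics/top0.png

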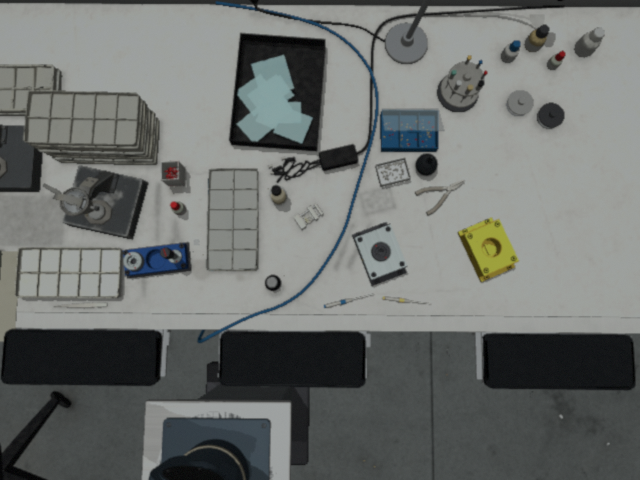

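View pics/side0.png

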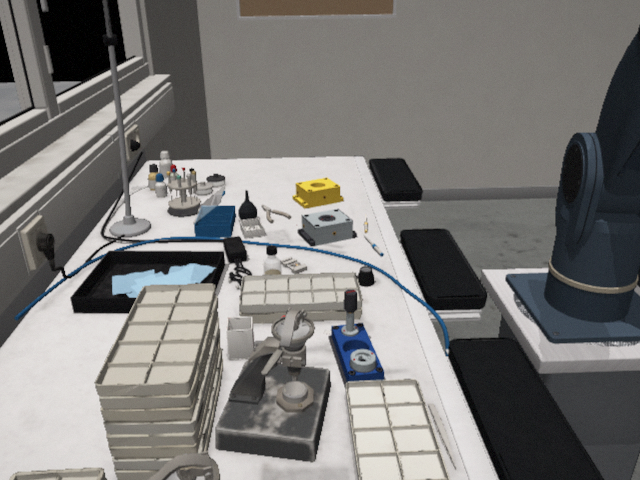

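The top view shows the blue stand at about (155,258), with the puller at its right end (172,256). The steel bolster with the die is at (380,252); the yellow one at (490,248) is a decoy. The side view agrees.

```bash
python3 - <<'E'
from h import *
for n in('top','side'):
    p=dict(np.load(f'{n}0.npz')); p={k:(v if v.ndim else v.item()) for k,v in p.items()}
    w=cloud(p); f=cv2.cvtColor(p['frame'],cv2.COLOR_BGR2HSV)
    box=(abs(w[...,0]-.46)<.09)&(abs(w[...,1]-.14)<.13)
    blue=(f[...,0]>105)&(f[...,0]<130)&(f[...,1]>140)&box
    m=blue&(abs(w[...,2]-.028)<.004)
    r=cv2.minAreaRect((w[m][:,:2]*1000).astype(np.float32)); print(n,'stand top',m.sum(),r,np.nanmedian(w[m][:,2]))
    m=box&(w[...,2]>.088)&(w[...,2]<.12)&(abs(w[...,1]-.1)<.03)&(f[...,2]<110)
    print('handle',m.sum(),np.nanmean(w[m],0), np.nanmax(w[m],0),np.nanmin(w[m],0))
    if n=='top':
        # heights near path
        a=np.array([.178,.651]);b=np.array([.465,.1])
        for s in np.linspace(0,1,7):
            c=a+s*(b-a); k=np.hypot(w[...,0]-c[0],w[...,1]-c[1])<.12
            print(np.round(c,2),k.sum(),np.nanmax(w[k][:,2]) if k.any() else None)
        k=(w[...,0]<.62)&(w[...,0]>.3)&(w[...,1]<.1)&(w[...,1]>-.45); print('right',np.nanmax(w[k][:,2]))
E
```

```text
top stand top 508 ((458.67437744140625, 142.633544921875), (54.183937072753906, 134.45144653320312), 7.556238651275635) 0.02868044262209779
handle 109 [0.46479228 0.09683454 0.10592343] [0.47601381 0.10935595 0.11499232] [0.4543422  0.08780927 0.08951273]
[0.18 0.65] 143 -0.8030231258864609
[0.23 0.56] 556 0.034559986032615564
[0.27 0.47] 4785 0.036230716768411275
[0.32 0.38] 9445 0.0381320823527771
[0.37 0.28] 9470 0.048433039295950664
[0.42 0.19] 9121 0.11499231918887887
[0.46 0.1 ] 8821 0.11499231918887887
right 0.11499231918887887
side stand top 719 ((459.793212890625, 147.74368286132812), (56.38247299194336, 138.3546905517578), 7.618014335632324) 0.026551185801973354
handle 169 [0.46574822 0.10715741 0.10011202] [0.47569216 0.11381242 0.1082532 ] [0.45554191 0.09286957 0.08813155]
```

Request:
{"api": "servo_tool", "payload": {"moves": [[-1.3, -1.4, 0, 0], [-2.6, -2.85, 0, 0], [-2.6, -2.85, 0, 0], [-2.6, -2.85, 0, 0], [-2.6, -2.85, 0, 0], [-2.6, -2.85, 0, 0], [-2.6, -2.85, 0, 0], [-2.6, -2.85, 0, 0], [-2.6, -2.85, 0, 0], [-2.6, -2.85, 0, 0], [-2.6, -2.85, 0, 0], [-2.6, -2.85, 0, 0], [-2.6, -2.85, 0, 0], [-2.6, -2.85, 0, 0], [-2.6, -2.85, 0, 0], [-2.6, -2.85, 0, 0], [-1.9, -1.4, 0, 0], [0, 0, 0, 0], [0, 0, 0, 0]]}}

```text
clock: 2.45
ee_pos: [0.4649, 0.1005, 0.2313]
eef_rot: [180.0, -0.0, 164.7]
wrist_force: [0.8, 1.7, 0.7]
grip_width: 0.085
grasp_force: 0.0
```

```bash
python3 - <<'E'
from h import *
s=sense(); print(s['ee_pos'],s['eef_rot'],s['joint_pos'])
p=read_camera('wrist'); w=cloud(p); cv2.imwrite('pics/w1.png',p['frame']); np.savez('w1.npz',**p)
f=cv2.cvtColor(p['frame'],cv2.COLOR_BGR2HSV)
near=np.hypot(w[...,0]-.465,w[...,1]-.1)<.03
red=((f[...,0]<8)|(f[...,0]>172))&(f[...,1]>120)&(f[...,2]>50)&near
n,l,st,c=cv2.connectedComponentsWithStats(red.astype(np.uint8))
for i in range(1,n):
    if st[i,4]>3:
        q=w[l==i]; print(st[i,4],c[i],np.nanmean(q,0)); 
        if st[i,4]>20:
            d=np.linalg.svd(q[:,:2]-q[:,:2].mean(0))[2][0]; print('dir',np.degrees(np.arctan2(d[1],d[0])))
m=near&(abs(w[...,2]-.108)<.004); r=cv2.minAreaRect((w[m][:,:2]*1e3).astype(np.float32)); print('top',m.sum(),w[m].mean(0),r)
E
```

```text
[0.46487788 0.10048362 0.23128511] [ 1.79989290e+02 -1.23812275e-02  1.64653567e+02] [-26.05434341  16.36829706  10.7357421  111.68766855  -3.82480801
  52.28249512  61.25170996]
54 [319.42592593 228.22222222] [0.46397982 0.10050664 0.10809288]
dir 20.76958616370835
top 577 [0.4633471  0.10103476 0.10764441] ((463.6100769042969, 100.93262481689453), (19.85319709777832, 22.56134605407715), 80.78834533691406)
```

View pics/w1.png

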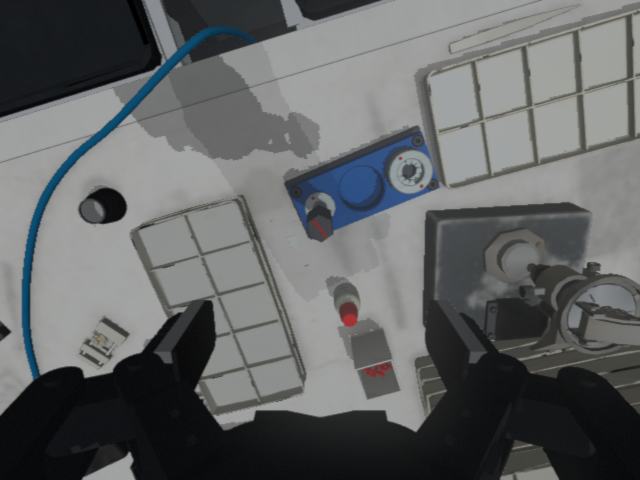

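The wrist view shows the handle at (319,222), with its red line at about 20.8° in the world. The free pocket is at (362,187) and the spare die at (410,172). I'll turn so the pads meet the flats, go down and grip.

Request:
{"api": "servo_tool", "payload": {"moves": [[0.13, 0, 1.5, -3.1], [0, 0, 3, -3.1], [0, 0, 3, 0], [0, 0, 3, 0], [0, 0, 2.5, 0], [0, 0, 1.8, 0], [0, 0, 1.1, 0], [0, 0, 0, 0], [0, 0, 0, 0]], "fingers": 1}}

```text
clock: 3.4
ee_pos: [0.4638, 0.1014, 0.0728]
eef_rot: [180.0, 0.0, 171.0]
wrist_force: [-0.5, -0.1, 0.9]
grip_width: 0.0853
grasp_force: 0.0
```

Request:
{"api": "servo_tool", "payload": {"moves": [[0, 0, 0, 0], [0, 0, 0, 0], [0, 0, 0, 0], [0, 0, 0, 0], [0, 0, 0, 0], [0, 0, 0, 0], [0, 0, 0, 0], [0, 0, 0, 0]], "fingers": 0, "grip_force": 70}}

```text
clock: 4.2
ee_pos: [0.4638, 0.1006, 0.0726]
eef_rot: [180.0, 0.0, 170.9]
wrist_force: [-1.0, -1.2, 5.2]
grip_width: 0.019
grasp_force: 68.1
```

Request:
{"api": "servo_tool", "payload": {"moves": [[0, 0, -0.5, 0], [0, 0, -1.5, 0], [0, 0, -2.5, 0], [0, 0, -2.5, 0], [0, 0, -2, 0], [-0.5, -1.5, -2, 0], [-1, -3, -1, 0], [-1.15, -3.6, 0, 0], [-1.15, -3.6, 0, 0], [-1.15, -3.6, 0, 0], [-1.15, -3.6, 0, 0], [-1.15, -3.6, 0, 0], [-1.15, -3.6, 0, 0], [-1.15, -3.6, 0, 0], [-1.15, -3.6, 0, 0], [-1.15, -3.6, 0, 0], [-1.15, -3.6, 0, 0], [-1.0, -3.0, 0, 0], [-0.5, -0.8, 0, 0], [0, 0, 0, 0]]}}

```text
clock: 6.2
ee_pos: [0.5364, -0.3607, 0.1917]
eef_rot: [-180.0, -0.1, 170.8]
wrist_force: [0.1, 0.4, -2.3]
grip_width: 0.0187
grasp_force: 68.8
```

```bash
cat > die.py <<'E'
from h import *
def red_dots(p,zlo,zhi,c0,rad,minv=50):
    w=cloud(p); f=cv2.cvtColor(p['frame'],cv2.COLOR_BGR2HSV)
    near=(np.hypot(w[...,0]-c0[0],w[...,1]-c0[1])<rad)&(w[...,2]>zlo)&(w[...,2]<zhi)
    red=((f[...,0]<10)|(f[...,0]>170))&(f[...,1]>100)&(f[...,2]>minv)&near
    n,l,st,c=cv2.connectedComponentsWithStats(red.astype(np.uint8))
    out=[]
    for i in range(1,n):
        if st[i,4]>2: out.append((st[i,4],np.round(c[i],1),np.round(np.nanmean(w[l==i],0),4)))
    return out,w
E
python3 - <<'E'
from die import *
s=sense(); print(s['ee_pos'],s['eef_rot'],s['joint_pos'],s['wrist_force'],s['grip_width'])
p=read_camera('wrist'); cv2.imwrite('pics/w2.png',p['frame']); np.savez('w2.npz',**p)
o,w=red_dots(p,.03,.06,(.478,-.354),.04)
for x in o: print(x)
for t in('die','bolster','puller'):
    for q in outline_of(p,t)[:2]:
        m=q['mask'].astype(bool); print(t,q['p'],q['at'],m.sum(),np.nanmedian(w[m],0)); 
        if t=='die': print(cv2.minEnclosingCircle((w[m&(abs(w[...,2]-.048)<.005)][:,:2]*1e3).astype(np.float32)))
        if t=='bolster':
            print(cv2.minAreaRect((w[m&(abs(w[...,2]-.048)<.005)][:,:2]*1e3).astype(np.float32)))
E
```

```text
[ 0.53640917 -0.36072897  0.19174716] [-1.79991071e+02 -5.48956415e-02  1.70792273e+02] [ 22.52072615  32.97734165  12.02033866  90.3024427   -7.68179676
  57.57889712 117.58196687] [ 0.08559613  0.3691399  -2.27402483] 0.018726444379673107
(np.int32(18), array([301.9, 131.7]), array([ 0.4635, -0.3626,  0.0486]))
(np.int32(13), array([333.5, 161.3]), array([ 0.4892, -0.3422,  0.0483]))
die 0.69 [146.5, 320.1] 2163 [ 0.47624923 -0.35196756  0.04750094]
((476.7780456542969, -352.1165466308594), 20.400646209716797)
bolster 0.96 [118.3, 317.9] 14029 [ 0.46764874 -0.35260339  0.04784291]
((476.377685546875, -352.197265625), (102.29094696044922, 84.43708038330078), 21.260663986206055)
bolster 0.64 [206.9, 51.3] 15579 [ 0.49138992 -0.57354956  0.04638652]
((487.52691650390625, -593.1319580078125), (102.52153015136719, 86.13017272949219), 23.708816528320312)
puller 0.83 [314.9, 319.2] 6381 [ 0.53071965 -0.35937059  0.21411217]
```

View pics/w2.png

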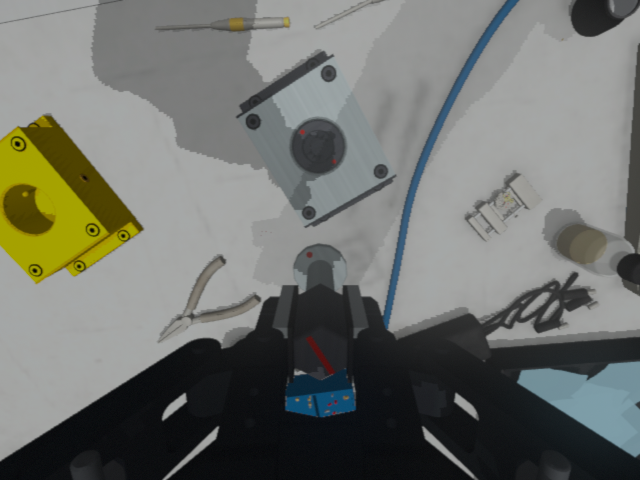

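```bash
python3 - <<'E'
from die import *
from scipy.optimize import least_squares
p=dict(np.load('w2.npz')); p={k:(v if v.ndim else v.item()) for k,v in p.items()}
o,w=red_dots(p,.1,.24,(.536,-.36),.03)
for x in o: print(x)
f=cv2.cvtColor(p['frame'],cv2.COLOR_BGR2HSV)
v,u=np.mgrid[0:480,0:640]
red=((f[...,0]<10)|(f[...,0]>170))&(f[...,1]>100)&(abs(v-355)<25)&(abs(u-320)<22)
q=w[red]; q=q[abs(q[:,2]-np.nanmedian(q[:,2]))<.006]; d=np.linalg.svd(q[:,:2]-q[:,:2].mean(0))[2][0]
print('line',q.mean(0),np.degrees(np.arctan2(d[1],d[0])))
m=(abs(v-270)<35)&(abs(u-320)<35)&(w[...,2]>.135)&(w[...,2]<.165)
print('sh z',np.nanmedian(w[m][:,2]))
m&=abs(w[...,2]-np.nanmedian(w[m][:,2]))<.002
# outer edge points: topmost pixel per column
pts=[w[np.where(m[:,c])[0][0],c,:2] for c in range(290,350) if m[:,c].any()]
pts=np.array(pts); print(len(pts))
for rr in(.015,):
    s=least_squares(lambda c:np.hypot(*(pts-c[:2]).T)-rr,[.536,-.36],loss='soft_l1',f_scale=.0005); print(s.x,np.sqrt(2*s.cost/len(pts)))
ds,_=red_dots(p,.03,.06,(.478,-.354),.04)
E
```

```text
(np.int32(19), array([309. , 254.2]), array([ 0.5259, -0.3647,  0.152 ]))
(np.int32(281), array([319.9, 354.8]), array([ 0.5367, -0.3605,  0.2271]))
line [ 0.53677226 -0.36044149  0.22714023] 20.033079766755442
sh z 0.1518837854132471
55
[ 0.53702833 -0.36053017] 0.0001887446601013639
```

Request:
{"api": "servo_tool", "payload": {"moves": [[0.8, 0, 0, 0], [1.6, -0.05, 0, 0], [1.7, -0.05, 0.5, 0], [1.4, -0.06, 1.5, 0], [0.61, 0, 1.7, -4.5], [0, 0, 1.5, -4.5], [0, 0, 1.0, -4.5], [0, 0, 0.4, -4.5], [0, 0, 0, 0], [0, 0, 0, 0], [0, 0, 0, 0]]}}

```text
clock: 7.5
ee_pos: [0.4764, -0.3514, 0.1269]
eef_rot: [-180.0, 0.0, -171.2]
wrist_force: [0.3, 0.5, -2.1]
grip_width: 0.0192
grasp_force: 68.7
```

```bash
python3 - <<'E'
from die import *
s=sense(); print(s['ee_pos'],s['eef_rot'],s['joint_pos'],s['wrist_force'],s['wrist_torque'],s['grip_width'])
p=read_camera('wrist'); np.savez('w3.npz',**p)
c=p['frame'][180:400,210:430]; cv2.imwrite('pics/w3.png',cv2.resize(c,(600,600),interpolation=cv2.INTER_NEAREST))
o,w=red_dots(p,.03,.24,(.478,-.354),.04)
for x in o: print(x)
E
```

```text
[ 0.47639982 -0.35135208  0.12690634] [-1.79967522e+02  3.36194170e-02 -1.71174231e+02] [ 28.00131685  32.34568774   5.99592163 102.86255419  -4.53262633
  44.97661105 135.10502382] [ 0.27584899  0.48357262 -2.11214764] [-0.00171231  0.03302011  0.01382679] 0.01921836557212808
(np.int32(21), array([305., 226.]), array([ 0.4633, -0.3625,  0.0484]))
(np.int32(22), array([309.1, 254.1]), array([ 0.4677, -0.3581,  0.0872]))
(np.int32(279), array([319.9, 354.8]), array([ 0.4766, -0.3508,  0.1623]))
```

View pics/w3.png

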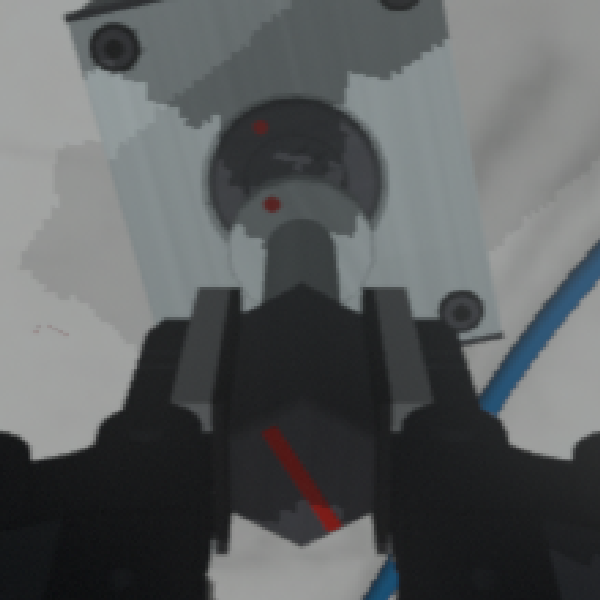

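```bash
python3 - <<'E'
from die import *
from scipy.optimize import least_squares
p=dict(np.load('w3.npz')); p={k:(v if v.ndim else v.item()) for k,v in p.items()}
w=cloud(p); g=cv2.cvtColor(p['frame'],cv2.COLOR_BGR2GRAY)
v,u=np.mgrid[0:480,0:640]
m=(abs(v-265)<30)&(abs(u-320)<32)&(abs(w[...,2]-.087)<.003)
pts=np.array([w[np.where(m[:,c])[0][0],c,:2] for c in range(290,352) if m[:,c].any()])
s=least_squares(lambda c:np.hypot(*(pts-c).T)-.015,[.477,-.351],loss='soft_l1',f_scale=.0005); print('shoulder',s.x,np.sqrt(2*s.cost/len(pts)))
# die + bore: radial profile on plane z=.048
f0=proj
best=[]
for th in np.arange(0,360,3):
    rr=np.arange(.017,.0245,.0002); c0=np.array([.4764,-.3524])
    q=np.c_[c0[0]+rr*np.cos(np.radians(th)),c0[1]+rr*np.sin(np.radians(th)),np.full(len(rr),.048)]
    uv=proj(p,q).astype(np.float32); 
    if uv[:,1].max()>245: continue
    gv=cv2.remap(g.astype(np.float32),uv[:,0].copy(),uv[:,1].copy(),cv2.INTER_LINEAR).ravel()
    d=np.gradient(gv); k=d.argmax(); 
    if d[k]>1.2: best.append(q[k,:2])
b=np.array(best); print(len(b))
s=least_squares(lambda c:np.hypot(*(b-c[:2]).T)-c[2],[.4764,-.3524,.021],loss='soft_l1',f_scale=.0005); print('bore',s.x,np.sqrt(2*s.cost/len(b)))
s=least_squares(lambda c:np.hypot(*(b-c[:2]).T)-.021,[.4764,-.3524],loss='soft_l1',f_scale=.0005); print('bore r21',s.x)
E
```

```text
shoulder [ 0.47703399 -0.350685  ] 0.00018984709501072586
57
bore [ 0.47566019 -0.35255824  0.02067551] 0.0003348184796869135
bore r21 [ 0.47605385 -0.35250212]
```

Request:
{"api": "servo_tool", "payload": {"moves": [[0.11, -0.17, 0, 0], [0, 0, 0.6, 0], [0, 0, 0.7, 0], [0, 0, 0.6, 0], [0, 0, 0.4, 0], [0, 0, 0.3, 0], [0, 0, 0.1, 0], [0, 0, 0, 0], [0, 0, 0, 0]]}}

```text
clock: 8.45
ee_pos: [0.4755, -0.3532, 0.0994]
eef_rot: [180.0, 0.0, -171.1]
wrist_force: [0.5, 0.7, -3.3]
grip_width: 0.0188
grasp_force: 68.8
```

Request:
{"api": "servo_tool", "payload": {"moves": [[0, 0, 0.05, 0], [0, 0, 0.05, 0], [0, 0, 0.05, 0], [0, 0, 0, 0]]}}

```text
clock: 8.85
ee_pos: [0.4756, -0.3533, 0.0978]
eef_rot: [-180.0, 0.0, -171.1]
wrist_force: [0.7, 0.6, -2.5]
grip_width: 0.019
grasp_force: 68.8
```

Request:
{"api": "servo_tool", "payload": {"moves": [[0, 0, 0.05, 0], [0, 0, 0.05, 0], [0, 0, 0, 0]]}}

```text
clock: 9.15
ee_pos: [0.4755, -0.3533, 0.0968]
eef_rot: [-180.0, 0.0, -171.1]
wrist_force: [0.0, 0.8, -1.5]
grip_width: 0.0186
grasp_force: 68.8
```

Request:
{"api": "servo_tool", "payload": {"moves": [[0, 0, 0.05, 0], [0, 0, 0.05, 0], [0, 0, 0, 0]]}}

```text
clock: 9.45
ee_pos: [0.4757, -0.3534, 0.0963]
eef_rot: [-180.0, 0.0, -171.1]
wrist_force: [-0.0, 1.3, 4.7]
grip_width: 0.0188
grasp_force: 69.9
```

Request:
{"api": "servo_tool", "payload": {"moves": [[0, 0, 0, 5], [0, 0, 0, 5], [0, 0, 0, 5], [0, 0, 0, 5], [0, 0, 0, 0]]}}

```text
clock: 9.95
ee_pos: [0.4756, -0.353, 0.0956]
eef_rot: [180.0, -0.0, 168.9]
wrist_force: [1.2, 1.5, -1.1]
grip_width: 0.0187
grasp_force: 68.7
```

```bash
python3 -c "
from h import *
s=sense(); print(s['ee_pos'],s['eef_rot'],s['wrist_force'],s['wrist_torque'])"
```

```text
[ 0.47560407 -0.35302268  0.09562436] [ 1.79999101e+02 -1.57465938e-02  1.68854243e+02] [ 1.24681238  1.54186369 -1.1346646 ] [ 0.39760334 -0.29137325  0.02228513]
```

Request:
{"api": "servo_tool", "payload": {"moves": [[0, 0, 0.03, 5], [0, 0, 0.03, 5], [0, 0, 0.02, 5], [0, 0, 0.02, 5], [0, 0, 0, 0]]}}

```text
clock: 10.45
ee_pos: [0.4757, -0.353, 0.0947]
eef_rot: [180.0, -0.0, 149.0]
wrist_force: [1.5, 2.0, -2.2]
grip_width: 0.0191
grasp_force: 68.8
```

```bash
cat > s.py <<'E'
from rig import sense
s=sense(); print(s['ee_pos'].round(4),s['eef_rot'].round(1),s['wrist_force'].round(1),s['wrist_torque'].round(3),s['joint_pos'].round(1))
E
python3 s.py
```

```text
[ 0.4757 -0.353   0.0947] [180.  -0. 149.] [ 1.5  2.  -2.2] [ 0.46  -0.413  0.095] [ 21.2  35.9  17.2 104.7 -15.1  41.7 105.7]
```

Request:
{"api": "servo_tool", "payload": {"moves": [[0, 0.03, 0.02, 5], [0, 0, 0.025, 5], [0, 0, 0.025, 5], [0, 0, 0.025, 5], [0, 0, 0, 0]]}}

```text
clock: 10.95
ee_pos: [0.4758, -0.3528, 0.0937]
eef_rot: [-180.0, -0.0, 129.1]
wrist_force: [2.0, 1.2, -2.7]
grip_width: 0.019
grasp_force: 68.8
```

```bash
python3 s.py
```

```text
[ 0.4758 -0.3528  0.0937] [-180.    -0.   129.1] [ 2.   1.2 -2.7] [ 0.427 -0.519 -0.018] [ 17.6  36.9  23.  104.9 -20.4  42.4  90.8]
```

Request:
{"api": "servo_tool", "payload": {"moves": [[0, 0, 0.025, 5], [0, 0, 0.025, 5], [0, 0, 0.025, 5], [0, 0, 0.025, 5], [0, 0, 0, 0]]}}

```text
clock: 11.45
ee_pos: [0.476, -0.353, 0.0929]
eef_rot: [180.0, 0.0, 109.1]
wrist_force: [1.8, 1.3, -1.4]
grip_width: 0.0189
grasp_force: 69.0
```

```bash
python3 s.py
```

```text
[ 0.476  -0.353   0.0929] [180.    0.  109.1] [ 1.8  1.3 -1.4] [ 0.399 -0.635 -0.061] [ 14.3  38.1  28.8 105.  -25.6  43.4  76. ]
```

Request:
{"api": "servo_tool", "payload": {"moves": [[0, 0, 0.02, 4], [0, 0, 0.02, 4], [0, 0, 0, 0]]}}

```text
clock: 11.75
ee_pos: [0.476, -0.3531, 0.0928]
eef_rot: [180.0, 0.0, 101.2]
wrist_force: [2.5, 1.4, 2.3]
grip_width: 0.0188
grasp_force: 69.4
```

```bash
python3 s.py
```

```text
[ 0.476  -0.3531  0.0928] [180.    0.  101.2] [2.5 1.4 2.3] [ 0.508 -0.652 -0.   ] [ 13.   38.6  31.1 105.1 -27.7  43.9  70. ]
```

Request:
{"api": "servo_tool", "payload": {"moves": [[0, 0, 0, 4], [0, 0, 0, 4], [0, 0, 0, 0]]}}

```text
clock: 12.05
ee_pos: [0.4761, -0.3532, 0.0928]
eef_rot: [180.0, 0.0, 93.2]
wrist_force: [3.8, 2.4, 4.0]
grip_width: 0.0189
grasp_force: 69.5
```

```bash
python3 s.py
```

```text
[ 0.4761 -0.3532  0.0928] [180.    0.   93.2] [3.8 2.4 4. ] [ 0.517 -0.834 -0.003] [ 11.7  39.2  33.4 105.1 -29.8  44.6  64. ]
```

Request:
{"api": "servo_tool", "payload": {"moves": [[0.02, 0.03, 0, 3], [0, 0, 0, 3], [0, 0, 0, 0]]}}

```text
clock: 12.35
ee_pos: [0.4763, -0.353, 0.0928]
eef_rot: [180.0, 0.0, 87.2]
wrist_force: [3.5, 1.9, 3.0]
grip_width: 0.0194
grasp_force: 69.6
```

```bash
python3 s.py
```

```text
[ 0.4763 -0.353   0.0928] [180.    0.   87.2] [3.5 1.9 3. ] [ 0.396 -0.912 -0.033] [ 10.7  39.7  35.1 105.2 -31.3  45.1  59.5]
```

Request:
{"api": "servo_tool", "payload": {"moves": [[0, 0, 0, 3], [0, 0, 0, 3], [0, 0, 0, 0]]}}

```text
clock: 12.65
ee_pos: [0.4762, -0.3528, 0.0927]
eef_rot: [180.0, -0.0, 81.1]
wrist_force: [3.7, 2.9, 4.5]
grip_width: 0.019
grasp_force: 69.8
```

```bash
python3 s.py
```

```text
[ 0.4762 -0.3528  0.0927] [180.   -0.   81.1] [3.7 2.9 4.5] [ 0.595 -0.816  0.047] [  9.8  40.2  36.9 105.2 -32.8  45.7  54.9]
```

Request:
{"api": "servo_tool", "payload": {"moves": [[0, 0, 0, 2], [0, 0, 0, 2], [0, 0, 0, 0]]}}

```text
clock: 12.95
ee_pos: [0.4763, -0.3527, 0.0927]
eef_rot: [180.0, -0.0, 76.9]
wrist_force: [3.5, 2.8, 5.5]
grip_width: 0.0187
grasp_force: 70.0
```

```bash
python3 s.py
```

```text
[ 0.4763 -0.3527  0.0927] [180.   -0.   76.9] [3.5 2.8 5.5] [ 0.777 -0.858  0.184] [  9.1  40.6  38.  105.2 -33.9  46.1  51.7]
```

Request:
{"api": "servo_tool", "payload": {"moves": [[0, 0, 0, 1], [0, 0, 0, 0]]}}

```text
clock: 13.15
ee_pos: [0.4763, -0.3527, 0.0927]
eef_rot: [180.0, -0.0, 76.0]
wrist_force: [3.6, 2.7, 5.6]
grip_width: 0.0188
grasp_force: 70.0
```

```bash
python3 s.py
```

```text
[ 0.4763 -0.3527  0.0927] [180.  -0.  76.] [3.6 2.7 5.6] [ 0.823 -0.917  0.168] [  9.   40.7  38.3 105.2 -34.1  46.2  51. ]
```

Request:
{"api": "servo_tool", "payload": {"moves": [[0, 0, 0, 1], [0, 0, 0, 1], [0, 0, 0, 0], [0, 0, 0, 0]]}}

```text
clock: 13.55
ee_pos: [0.4763, -0.3527, 0.0927]
eef_rot: [180.0, -0.0, 74.0]
wrist_force: [3.6, 3.1, 5.9]
grip_width: 0.0189
grasp_force: 70.0
```

```bash
python3 s.py
```

```text
[ 0.4763 -0.3527  0.0927] [180.  -0.  74.] [3.6 3.1 5.9] [ 0.727 -0.924  0.319] [  8.7  40.8  38.9 105.2 -34.6  46.4  49.5]
```

Request:
{"api": "servo_tool", "payload": {"moves": [[0, 0, 0, -1], [0.03, 0.03, 0, 0], [0, 0, 0, 0]]}}

```text
clock: 13.85
ee_pos: [0.4763, -0.3526, 0.0927]
eef_rot: [180.0, -0.0, 75.0]
wrist_force: [1.7, 2.4, 5.3]
grip_width: 0.0191
grasp_force: 70.0
```

```bash
python3 s.py
```

```text
[ 0.4763 -0.3526  0.0927] [180.  -0.  75.] [1.7 2.4 5.3] [ 0.706 -0.727  0.076] [  8.8  40.8  38.6 105.2 -34.3  46.3  50.2]
```

Request:
{"api": "servo_tool", "payload": {"moves": [[0, 0, 0.03, 0.5], [0, 0, 0.03, 0], [0, 0, 0, 0], [0, 0, 0, 0], [0, 0, 0, 0]]}}

```text
clock: 14.35
ee_pos: [0.4764, -0.3527, 0.0927]
eef_rot: [180.0, -0.0, 74.5]
wrist_force: [0.9, 4.4, 12.5]
grip_width: 0.0188
grasp_force: 71.0
```

```bash
python3 s.py
```

```text
[ 0.4764 -0.3527  0.0927] [180.   -0.   74.5] [ 0.9  4.4 12.5] [ 1.035 -0.372  0.263] [  8.8  40.8  38.7 105.2 -34.5  46.3  49.9]
```

Request:
{"api": "servo_tool", "payload": {"moves": [[0, 0, -0.05, 0], [0, 0, -0.05, 0], [0, 0, -0.05, 0], [0, 0, -0.05, 0], [0, 0, -0.05, 0], [0, 0, 0, 0]]}}

```text
clock: 14.95
ee_pos: [0.4762, -0.3523, 0.0932]
eef_rot: [-179.9, 0.0, 74.4]
wrist_force: [6.1, -0.9, -11.8]
grip_width: 0.0186
grasp_force: 68.8
```

```bash
python3 s.py
```

```text
[ 0.4762 -0.3523  0.0932] [-179.9    0.    74.4] [  6.1  -0.9 -11.8] [-0.165 -1.548  0.197] [  8.7  40.8  38.8 105.2 -34.4  46.5  49.7]
```

Request:
{"api": "servo_tool", "payload": {"moves": [[0, 0.03, -0.05, 0], [0, 0, -0.05, 0], [0, 0, -0.05, 0], [0, 0, -0.05, 0], [0, 0, -0.05, 0], [0, 0, 0, 0]]}}

```text
clock: 15.55
ee_pos: [0.4762, -0.3522, 0.0953]
eef_rot: [-179.9, -0.0, 74.4]
wrist_force: [4.8, -1.5, -15.1]
grip_width: 0.0186
grasp_force: 69.0
```

```bash
python3 s.py
```

```text
[ 0.4762 -0.3522  0.0953] [-179.9   -0.    74.4] [  4.8  -1.5 -15.1] [-0.292 -1.537  0.117] [  8.6  40.7  39.  105.  -34.2  46.8  49.6]
```

Request:
{"api": "servo_tool", "payload": {"moves": [[0, 0.02, -0.07, 0], [0, 0, -0.07, 0], [0, 0, -0.07, 0], [0, 0, -0.07, 0], [0, 0, -0.07, 0], [0, 0, -0.07, 0], [0, 0, 0, 0]]}}

```text
clock: 16.25
ee_pos: [0.4764, -0.3525, 0.101]
eef_rot: [-180.0, -0.0, 74.4]
wrist_force: [2.1, 1.1, -7.3]
grip_width: 0.0185
grasp_force: 70.3
```

```bash
python3 s.py; python3 - <<'E'
from die import *
p=read_camera('wrist')
c=p['frame'][180:400,210:430]; cv2.imwrite('pics/w4.png',cv2.resize(c,(600,600),interpolation=cv2.INTER_NEAREST))
o,w=red_dots(p,.03,.24,(.4765,-.3525),.03)
for x in o: print(x)
E
```

```text
[ 0.4764 -0.3525  0.101 ] [-180.    -0.    74.4] [ 2.1  1.1 -7.3] [ 0.472 -0.707 -0.048] [  8.4  40.3  39.3 104.8 -33.9  47.3  49.3]
(np.int32(30), array([340.8, 247.4]), array([ 0.4896, -0.3444,  0.0565]))
(np.int32(21), array([309., 254.]), array([ 0.4724, -0.3417,  0.0615]))
(np.int32(7), array([299.1, 288.1]), array([ 0.4633, -0.3557,  0.0703]))
(np.int32(274), array([319.3, 354.4]), array([ 0.4754, -0.3528,  0.1365]))
```

View pics/w4.png

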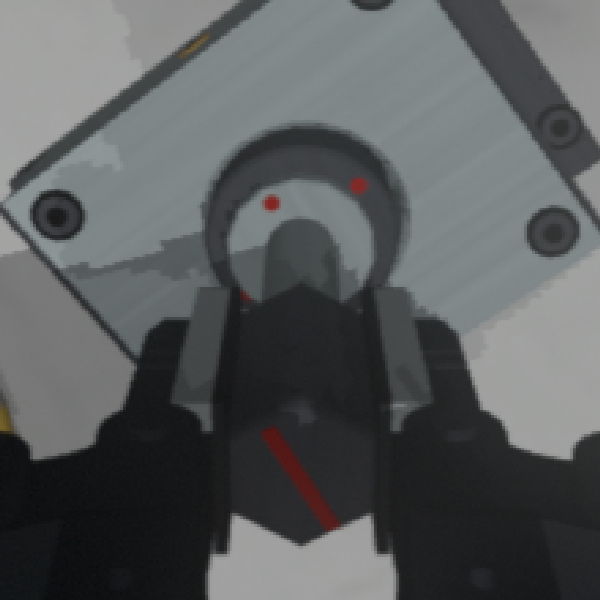

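The die has risen about 8 mm with the shoulder flat on it: die dot at (358,186) in the crop, shoulder dot at (271,203). I'll keep drawing it up.

Request:
{"api": "servo_tool", "payload": {"moves": [[0, 0, -0.2, 0], [0, 0, -0.2, 0], [0, 0, -0.3, 0], [0, 0, -0.3, 0], [0, 0, -0.3, 0], [0, 0, -0.3, 0], [0, 0, -0.4, 0], [0, 0, -0.4, 0], [0, 0, -0.5, 0], [0, 0, -0.8, 0], [0, 0, -1.2, 0], [0, 0, -1.2, 0], [0, 0, -0.7, 0], [0, 0, 0, 0], [0, 0, 0, 0]]}}

```text
clock: 17.8
ee_pos: [0.4769, -0.3526, 0.1691]
eef_rot: [180.0, -0.0, 74.4]
wrist_force: [0.1, -0.2, -4.6]
grip_width: 0.0188
grasp_force: 70.9
```

```bash
python3 s.py; python3 - <<'E'
from die import *
p=dict(np.load('w1.npz')); p={k:(v if v.ndim else v.item()) for k,v in p.items()}
w=cloud(p); f=cv2.cvtColor(p['frame'],cv2.COLOR_BGR2HSV)
near=(abs(w[...,0]-.46)<.07)&(abs(w[...,1]-.145)<.1)
blue=(f[...,0]>105)&(f[...,0]<130)&(f[...,1]>140)&near
m=blue&(abs(w[...,2]-.028)<.003); print('top',m.sum(),cv2.minAreaRect((w[m][:,:2]*1e3).astype(np.float32)),np.median(w[m][:,2]))
m2=blue&(w[...,2]<.012)&(np.hypot(w[...,0]-.459,w[...,1]-.143)<.024); print('floor',m2.sum(),w[m2].mean(0))
# pocket rim: nontop points within top
from scipy.optimize import least_squares
top=np.zeros((480,640),np.uint8); top[m]=1
n,l,st,c=cv2.connectedComponentsWithStats((1-top))
for t in np.arange(0,1):pass
pts=[]
for th in np.arange(0,360,4):
    rr=np.arange(.014,.0275,.0002); q=np.c_[.459+rr*np.cos(np.radians(th)),.143+rr*np.sin(np.radians(th)),np.full(len(rr),.028)]
    uv=proj(p,q).round().astype(int); k=top[uv[:,1],uv[:,0]]
    if k.any() and not k[0]: pts.append(q[k.argmax(),:2])
pts=np.array(pts); s=least_squares(lambda c:np.hypot(*(pts-c[:2]).T)-c[2],[.459,.143,.0217],loss='soft_l1',f_scale=.0005); print('rim',len(pts),s.x,np.sqrt(2*s.cost/len(pts)))
E
```

```text
[ 0.4769 -0.3526  0.1691] [180.   -0.   74.4] [ 0.1 -0.2 -4.6] [ 0.027 -0.008  0.015] [  5.9  36.   43.4 100.9 -29.5  55.1  45.6]
top 2567 ((457.57159423828125, 146.09637451171875), (55.42564010620117, 134.41140747070312), 7.455078125) 0.02784601865906222
floor 1181 [0.45821362 0.1439939  0.00686832]
rim 90 [0.45827509 0.14441296 0.02193058] 0.0003259706853406895
```

Request:
{"api": "servo_tool", "payload": {"moves": [[0, 0, 0, -8], [0, 0, -0.3, -8], [0, 0, -0.3, -8], [0, 0, -0.3, -8], [0, 0, -0.1, -8], [0, 0, 0, -8], [0, 0, 0, -8], [0, 0, 0, -8], [0, 0, 0, -8], [0, 0, 0, -8], [0, 0, 0, -8], [0, 0, 0, -8], [0, 0, 0, 0]]}}

```text
clock: 19.1
ee_pos: [0.4763, -0.3528, 0.1785]
eef_rot: [180.0, -0.0, 170.5]
wrist_force: [0.6, -0.4, -4.9]
grip_width: 0.019
grasp_force: 70.6
```

Request:
{"api": "servo_tool", "payload": {"moves": [[0.1, 1.2, 0, 0], [0.2, 2.4, 0, 0], [0.3, 3.5, 0, 0], [0.3, 3.5, 0, 0], [0.3, 3.5, 0, 0], [0.3, 3.5, 0, 0], [0.3, 3.5, 0, 0], [0.3, 3.5, 0, 0], [0.3, 3.5, 0, 0], [0.3, 3.5, 0, 0], [0.3, 3.5, 0, 0], [0.3, 3.5, 0, 0], [0.3, 3.5, 0, 0], [0.3, 3.3, 0, 0], [0.3, 2.0, 0, 0], [0.2, 1.2, 0, 0], [0, 0, 0, 0], [0, 0, 0, 0]]}}

```text
clock: 20.9
ee_pos: [0.514, 0.1329, 0.179]
eef_rot: [-179.9, -0.0, 170.3]
wrist_force: [-0.1, -0.9, -3.2]
grip_width: 0.0189
grasp_force: 70.6
```

```bash
python3 s.py; cat > fit.py <<'E'
from die import *
from scipy.optimize import least_squares
def run(pic=None,c0=(.4582,.1443)):
    s=sense(); t=s['ee_pos']
    p=read_camera('wrist'); w=cloud(p); g=cv2.cvtColor(p['frame'],cv2.COLOR_BGR2GRAY)
    if pic: cv2.imwrite(pic,p['frame'][100:400,170:470])
    f=cv2.cvtColor(p['frame'],cv2.COLOR_BGR2HSV); v,u=np.mgrid[0:480,0:640]
    zs=t[2]-.0397; m=(abs(v-265)<30)&(abs(u-320)<32)&(abs(w[...,2]-zs)<.003)
    pts=np.array([w[np.where(m[:,c])[0][0],c,:2] for c in range(288,354) if m[:,c].any()])
    q=least_squares(lambda c:np.hypot(*(pts-c).T)-.015,t[:2],loss='soft_l1',f_scale=.0005); print('shoulder',q.x,'rms',np.sqrt(2*q.cost/len(pts)),'z',np.nanmedian(w[m][:,2]))
    md=(np.hypot(w[...,0]-t[0],w[...,1]-t[1])<.025)&(abs(w[...,2]-(t[2]-.0447))<.0025)&(v<310)
    pd=[]
    for c in range(270,372):
        k=np.where(md[:,c])[0]
        if len(k): pd.append(w[k[0],c,:2])
    pd=np.array(pd)
    if len(pd)>8:
        q=least_squares(lambda c:np.hypot(*(pd-c).T)-.020,t[:2],loss='soft_l1',f_scale=.0005); print('die',len(pd),q.x,'rms',np.sqrt(2*q.cost/len(pd)))
    blue=(f[...,0]>105)&(f[...,0]<130)&(f[...,1]>140)
    top=(blue&(abs(w[...,2]-.028)<.004)); pk=[]
    for th in np.arange(0,360,4):
        rr=np.arange(.014,.0275,.0002); q=np.c_[c0[0]+rr*np.cos(np.radians(th)),c0[1]+rr*np.sin(np.radians(th)),np.full(len(rr),.028)]
        uv=proj(p,q).round().astype(int)
        if uv.min()<0 or uv[:,1].max()>479 or uv[:,0].max()>639: continue
        k=top[uv[:,1],uv[:,0]]
        # require the inside pixels to be the pocket (below the top), not an occluder
        zin=w[uv[:,1],uv[:,0],2]
        if k.any() and not k[0] and np.nanmax(zin[:max(k.argmax(),1)])<.032: pk.append(q[k.argmax(),:2])
    pk=np.array(pk)
    if len(pk)>8:
        q=least_squares(lambda c:np.hypot(*(pk-c[:2]).T)-.02175,c0,loss='soft_l1',f_scale=.0005); print('pocket',len(pk),q.x,'rms',np.sqrt(2*q.cost/len(pk)))
E
python3 -c "
from fit import *
run('pics/w5.png')"
```

```text
[0.514  0.1329 0.179 ] [-179.9   -0.   170.3] [-0.1 -0.9 -3.2] [-0.02   0.004  0.061] [-29.8  24.8  14.7 108.5  -8.2  47.7  69.4]
shoulder [0.51457334 0.13308345] rms 0.00020400022174790948 z 0.13901057793366395
die 72 [0.51425251 0.13338732] rms 0.00014129736600304786
pocket 90 [0.45834464 0.14418573] rms 0.0004342639273935721
```

View pics/w5.png

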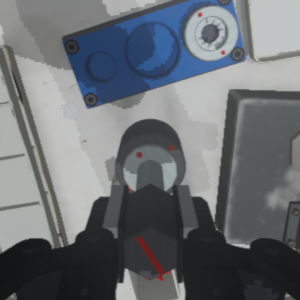

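The die hangs on the puller over clear bench, and the empty pocket is at (152,48) in the crop. I'll move above it.

Request:
{"api": "servo_tool", "payload": {"moves": [[0.6, 0, 0, 0], [1.2, 0.04, 0, 0], [1.3, 0.04, 0, 0], [1.2, 0.03, 0, 0], [0.9, 0.03, 0.3, 0], [0.51, 0, 1, 0], [0, 0, 1.4, 0], [0, 0, 1.3, 0], [0, 0, 0.9, 0], [0, 0, 0.4, 0], [0, 0, 0, 0], [0, 0, 0, 0]]}}

```text
clock: 22.15
ee_pos: [0.4585, 0.1447, 0.1264]
eef_rot: [180.0, 0.0, 170.4]
wrist_force: [0.4, -0.2, -5.5]
grip_width: 0.0189
grasp_force: 70.5
```

```bash
python3 s.py;python3 -c "
from fit import *
run()"
```

```text
[0.4585 0.1447 0.1264] [180.    0.  170.4] [ 0.4 -0.2 -5.5] [ 0.011 -0.024 -0.013] [-32.4  25.2  13.1 119.   -9.3  36.7  67.4]
shoulder [0.45905298 0.14492182] rms 0.0002187504629937466 z 0.08645123303059657
die 72 [0.45874216 0.14524552] rms 0.00016168821811577623
```

Request:
{"api": "servo_tool", "payload": {"moves": [[0.04, -0.09, 0, 0], [0, 0, 0.5, 0], [0, 0, 0.6, 0], [0, 0, 0.4, 0], [0, 0, 0.2, 0], [0, 0, 0.1, 0], [0, 0, 0.1, 0], [0, 0, 0.1, 0], [0, 0, 0, 0]]}}

```text
clock: 23.1
ee_pos: [0.4577, 0.1439, 0.106]
eef_rot: [180.0, 0.0, 170.4]
wrist_force: [-0.4, -0.3, -5.1]
grip_width: 0.0191
grasp_force: 70.7
```

```bash
python3 s.py
```

```text
[0.4577 0.1439 0.106 ] [180.    0.  170.4] [-0.4 -0.3 -5.1] [-0.085 -0.006 -0.05 ] [-31.7  27.   12.3 120.3 -10.1  33.6  68.1]
```

Request:
{"api": "servo_tool", "payload": {"moves": [[0, 0, 0.15, 0], [0, 0, 0.15, 0], [0, 0, 0.2, 0], [0, 0, 0.2, 0], [0, 0, 0.2, 0], [0, 0, 0.2, 0], [0, 0, 0.2, 0], [0, 0, 0.15, 0], [0, 0, 0.1, 0], [0, 0, 0, 0]]}}

```text
clock: 24.1
ee_pos: [0.4577, 0.1438, 0.0904]
eef_rot: [-180.0, -0.0, 170.4]
wrist_force: [0.3, 0.4, -4.5]
grip_width: 0.019
grasp_force: 70.7
```

```bash
python3 s.py
```

```text
[0.4577 0.1438 0.0904] [-180.    -0.   170.4] [ 0.3  0.4 -4.5] [-0.008  0.054  0.005] [-31.2  28.5  11.7 121.2 -10.7  31.3  68.7]
```

2.7 mm to go.

Request:
{"api": "servo_tool", "payload": {"moves": [[0, 0, 0.05, 0], [0, 0, 0.05, 0], [0, 0, 0.05, 0], [0, 0, 0.05, 0], [0, 0, 0.04, 0], [0, 0, 0, 0]]}}

```text
clock: 24.7
ee_pos: [0.4577, 0.1439, 0.0881]
eef_rot: [-180.0, -0.0, 170.4]
wrist_force: [-1.5, -0.3, -4.6]
grip_width: 0.0188
grasp_force: 70.7
```

Request:
{"api": "servo_tool", "payload": {"moves": [[0, 0, 0.04, 0], [0, 0, 0.03, 0], [0, 0, 0, 0]]}}

```text
clock: 25.0
ee_pos: [0.4578, 0.1438, 0.0877]
eef_rot: [180.0, 0.0, 170.4]
wrist_force: [-0.5, -0.8, 0.7]
grip_width: 0.0193
grasp_force: 71.5
```

Request:
{"api": "servo_tool", "payload": {"moves": [[0, 0, 0, 0], [0, 0, 0, 0], [0, 0, 0, 0], [0, 0, 0, 0], [0, 0, 0, 0], [0, 0, 0, 0], [0, 0, 0, 0]], "fingers": 1}}

```text
clock: 25.7
ee_pos: [0.4577, 0.1439, 0.0874]
eef_rot: [-180.0, 0.0, 170.4]
wrist_force: [-0.0, 0.5, 0.5]
grip_width: 0.0856
grasp_force: 0.0
```

Request:
{"api": "servo_tool", "payload": {"moves": [[0, 0, -0.5, 0], [0, 0, -2, 0], [0, 0, -3, 0], [0, 0, -3, 0], [0, 0, -3, 0], [0, 0, -1.5, 0], [0, 0, 0, 0], [0, 0, 0, 0]]}}

```text
clock: 26.5
ee_pos: [0.4576, 0.1439, 0.2175]
eef_rot: [180.0, 0.0, 170.4]
wrist_force: [0.7, -0.2, -0.7]
grip_width: 0.0856
grasp_force: 0.0
```

```bash
python3 - <<'E'
from die import *
p=read_camera('wrist'); cv2.imwrite('pics/w6.png',p['frame'])
w=cloud(p); m=(np.hypot(w[...,0]-.458,w[...,1]-.144)<.014)&(w[...,2]>.1); print('top',np.nanmedian(w[m],0),'expect z .123')
m=(np.hypot(w[...,0]-.458,w[...,1]-.144)<.022)&(w[...,2]>.035)&(w[...,2]<.053); print(np.histogram(w[m][:,2],np.arange(.035,.054,.001)))
for n in('side','top'):
    p=read_camera(n); a=np.load(n+'0.npz')['frame']; d=cv2.absdiff(a,p['frame']).max(2)>60
    print(n,d.sum())
s=sense(); print(s['ee_pos'],s['wrist_force'])
E
```

```text
top [0.4464513  0.14579037 0.29958108] expect z .123
(array([ 10,   9,   5,   9,   3,  17,  75, 238, 169,  34,  14,  66, 209,
       140,  16,   2,   5,   3]), array([0.035, 0.036, 0.037, 0.038, 0.039, 0.04 , 0.041, 0.042, 0.043,
       0.044, 0.045, 0.046, 0.047, 0.048, 0.049, 0.05 , 0.051, 0.052,
       0.053]))
side 21058
top 12455
[0.45713412 0.14368157 0.21653898] [-0.28816554 -0.53223472 -0.34655062]
```

View pics/w6.png

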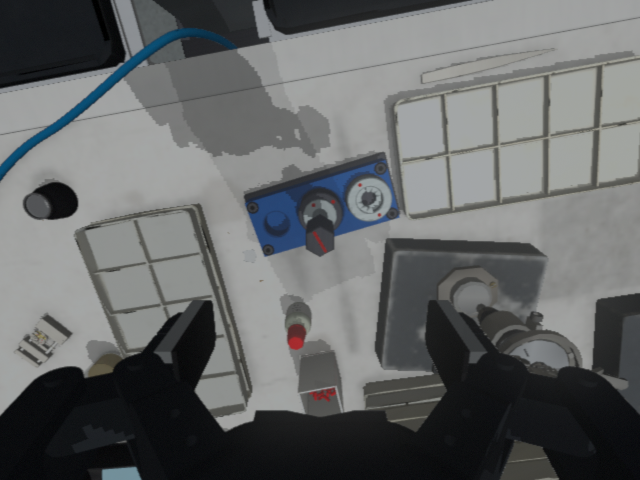

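The die stands in the pocket at (320,205) with the puller upright in it. Its face is at 43 mm and the shoulder at 48 mm, so it is fully seated. I'm handing the job in.

```bash
python3 -c "
from rig import *
print(sign_off())"
```

```text
the job is handed in; nothing more can be done
None
```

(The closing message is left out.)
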